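# Set out the aliquoting place

## Robot

A 6-joint arm with a two-finger parallel gripper is mounted at the origin on a cart in front of the work surface, level with it; the furniture and walls round the work are solid. World frame = base frame: x ahead of the robot, y to its left, z up, the work surface at z = 0. Lengths are in m, angles in rad, forces in N, time in s.
With the tool pointing down it reaches from about 0.35 to 0.975 m from the base axis. Payload 4.9 kg.
Tool frame: the origin (TCP) lies midway between the tips of the shut fingers; the grasp point (between the pads) lies 19 mm behind it; z points along the fingers, y is the line along which they close (so a half turn about z gives the same grasp; the last joint's range is limited). The gripper opens to 85 mm and grips with 20 to 120 N. Pads are 22 mm wide; open, the fingers measure 114 mm over their backs; the gripper's body (76 mm by 85 mm) begins 54 mm behind the grasp point. The pads swing forward as they close: fully open they stand 13 mm farther back than shut.
Start: joints at [-1.283, 0.053, 1.613, -0, 1.476, -0.119], TCP at [0.247, -0.574, 0.231] pointing down, gripper open.
Joint ranges: [-3.01, 3.01], [-1.01, 2.22], [0.06, 2.58], [-1.02, 4.17], [0.09, 2.62], [-3.14, 3.14]. Speed limits (rad/s): [2.57, 2.57, 3.14, 3.14, 3.14, 3.14].

## Interface

Orientations are given as a rotation vector (axis times angle).
In Python, from station import telemetry, optics, ctrl gives the robot as it stands.
- The arm moves only by the shell command python3 -m pendant 'ROWS' [FORCE]. ROWS is JSON, one flat list of numbers, 7 for each row, row after row: the turn, a rotation vector about the tool's x, y, z as a fraction of full scale, then the shift along the tool's x, y, z as a fraction of full scale, then the opening, from 0 (shut) to 1 (fully open). In form: [ax, ay, az, tx, ty, tz, fingers, ax, ay, az, tx, ty, tz, fingers, ...]. A call has 1 to 12 rows; each row is the pose to reach, as a shift and turn from the pose commanded when the call began, along the tool's axes at that moment; what a row does not reach only later rows make up. Full scale, the value 1, is 300 mm for a shift and 30 degrees for a turn. A row lasts 1/8 s, in which the tool goes at most 62.5 mm and 10.7 degrees, less where a joint would pass 70% of its speed; a pose out of reach is approached as far as the arm can. A call with a number of a shift or a turn outside -1 to 1 is refused whole. A call with a gripper value outside its range is refused whole. The fingers move at their own pace and stop on an object; FORCE is the grip in N (left out, the last holds). Time passes only in rows, so rows that repeat a pose let the fingers close. It gives the time, the measured TCP pose, the force, the opening and the grip force at its end, in the units of the state.
- telemetry.get_obs(): the state, without advancing time (a new reading comes with each control period).
- optics.get_image(name): name is "side" or "top"; returns a dict with "image" (384x512x3 uint8, red, green, blue), "depth" (384x512 float32, m along the optical axis (not along the pixel's ray), 0 where there is no reading), "fx", "fy", "cx", "cy" (pixels), "rvec" (rotation vector, rad) and "tvec" (3), from world to camera coordinates, as OpenCV has them. Camera axes: x right, y down, z forward; pixel columns grow to the right and rows downward; lengths in m; the calibration is good to about 2 mm. A picture is of the moment at which its call begins.
- ctrl.finish_job(): hands the job in; it is judged then, once.
The state is a dict: "t": time; "q": joint angles; "dq": joint speeds; "effort": joint torques, N m; "tool_pos": TCP position; "tool_rot": TCP orientation; "contact_force": force on the tool from outside, world axes, zero at the start; "wrist_torque": the same for the moment, N m; "opening": finger opening in m; "grip_force": force on a finger pad.
Only numpy, scipy, OpenCV 4.12 (cv2) and the standard library are available. Lean on these libraries where they do the work, as an engineer would, in place of code of your own. Each camera call takes 0.05 s, during which the arm holds its last target. There are 200 camera calls.

## Task

Set out the bench pad for aliquoting, as seen from the robot: stand the medium white-capped bottle in the back-row circle between the big black-capped bottle and the teal freezer box, stand the tall narrow carton in the circle directly in front of the big bottle, stand the small white-capped bottle in the circle directly in front of the freezer box, and lay the small roll of white tape flat on the middle of the freezer box's lid. Centre each thing in its circle, upright, and leave the big bottle and the freezer box standing where they are.

Things in the scene. Friction and masses are not known exactly. Their poses are not given: they have to be found in the camera images.
- pad: Grey bench pad, a flat plate 220 (x) x 370 (y) x 5 mm, fixed to the worktop; it may lie turned up to 0.2 rad. Origin at the middle of its underside; +x points to its back edge (away from the robot), +y to its left edge, z up; its top is 5 mm above the worktop. Six circles with thin white outlines (72 mm across, printed, flat) in two rows of three: centres at x = +55 mm (back row) and x = -55 mm (front row, nearer the robot), y = +125, 0 and -125 mm.
- stock_bottle: Big round reagent bottle with black cap and yellow label, 62 mm diameter, 148 mm high, loose, standing on the pad in the left or the right circle of the back row. Origin at the middle of its underside, z up. All bottles stand a little unevenly (they lean up to 0.05 rad). Stays where it is.
- freezer_box: Teal plastic freezer box with closed lid, 104 (x) x 101 (y) mm, 42 mm high, loose (0.18 kg), standing on the pad over the other outer circle of the back row (right or left). Origin at the middle of its underside, z up; its lid is 42 mm above that and carries things as a flat surface. Stays where it is.
- medium_bottle: Medium round bottle with white cap and pale label, 50 mm diameter, 103 mm high (straight sides up to about 65 mm, then a shoulder and a cap 34 mm wide), about 0.2 kg, standing loose on the worktop beside the pad. Origin at the middle of its underside, z up.
- small_bottle: Small round white bottle with white cap and white label, 23 mm diameter, 50 mm high (straight sides up to about 30 mm, then a short neck and a cap 21 mm wide), about 0.1 kg, standing loose on the worktop beside the pad. Origin at the middle of its underside, z up.
- carton: Tall narrow pale carton, a square column 22 (x) x 24 (y) x 75 mm high, 0.04 kg, standing loose on the worktop beside the pad, turned any way. Origin at the middle of its underside, x and y square to its side faces, z up.
- tape: Small roll of white tape lying flat, a ring of 48 mm outer diameter, 19 mm high (not the big cream roll, 117 mm across), lying loose on the worktop beside the pad. Origin at the middle of its underside, z along the ring's axis, up.
Things that resemble listed ones, but are neither listed nor needed, are in the scene too. Leave any blue look-alike of the stock_bottle alone.

How it is judged:
At the end, for the whole second after the job is handed in: All upright, at rest and released: medium bottle, carton and small bottle on the pad within 15 mm of their circles' centres (along each pad axis), tape flat on the lid within 15 mm of its middle, all within 0.15 rad; big bottle and freezer box upright, within 15 mm of their start (x of medium_bottle in the frame of pad between 0.04 and 0.07 m and y of medium_bottle in the frame of pad between -0.015 and 0.015 m and z of medium_bottle in the frame of pad between 0.001 and 0.009 m and angle between each of medium_bottle, small_bottle, carton, stock_bottle, freezer_box's own z axis and vertical below 0.15 rad and z of small_bottle in the frame of pad between 0.001 and 0.009 m and z of carton in the frame of pad between 0.001 and 0.009 m and z of stock_bottle in the frame of pad between 0.001 and 0.009 m and z of freezer_box in the frame of pad between 0.001 and 0.009 m and x of tape in the frame of freezer_box between -0.015 and 0.015 m and y of tape in the frame of freezer_box between -0.015 and 0.015 m and ((z of tape in the frame of freezer_box between 0.038 and 0.046 m and angle between tape's own z axis and vertical below 0.15 rad) or (z of tape in the frame of freezer_box between 0.057 and 0.065 m and angle between tape's own z axis and vertical above 2.99 rad)) and distance of each of stock_bottle, freezer_box from where it was at the start of the episode below 0.015 m and linear speed of each of medium_bottle, small_bottle, carton, tape, stock_bottle, freezer_box below 0.02 m/s and ((y of stock_bottle in the frame of pad above 0.06 m and x of carton in the frame of pad between -0.07 and -0.04 m and y of carton in the frame of pad between 0.11 and 0.14 m and x of small_bottle in the frame of pad between -0.07 and -0.04 m and y of small_bottle in the frame of pad between -0.14 and -0.11 m) or (y of stock_bottle in the frame of pad below -0.06 m and x of carton in the frame of pad between -0.07 and -0.04 m and y of carton in the frame of pad between -0.14 and -0.11 m and x of small_bottle in the frame of pad between -0.07 and -0.04 m and y of small_bottle in the frame of pad between 0.11 and 0.14 m))); the robot touches nothing.
It fails at once if the big bottle or the freezer box is shifted by more than 30 mm or tipped (distance of any of stock_bottle, freezer_box from where it was at the start of the episode above 0.03 m or angle between any of stock_bottle, freezer_box's own z axis and vertical above 0.3 rad).
It also fails if it takes over 120 s, if anything falls off the work surface, if the arm or the gripper's body presses on something with over 40 N, if the wrist force passes 120 N, or if a joint passes its speed limit or range.

## Working session

There is one attempt and no reset: what is moved stays moved. The work goes in short steps, Python scripts to look and compute and a shell command to move; the robot and the scene stay as the last step left them, time stands still between calls to the robot, and variables do not carry over. Pictures are saved under pics/ and viewed, at most 15 in all, crops included, and the job is handed in when it is done.

```bash
mkdir -p pics; cat > h.py <<'E'
import numpy as np,cv2
from station import telemetry,optics,ctrl
def grab(n,f=None):
    d=optics.get_image(n)
    if f: cv2.imwrite('pics/'+f,d['image'][:,:,::-1])
    return d
def cloud(d):
    R=cv2.Rodrigues(np.array(d['rvec'],float))[0];t=np.array(d['tvec'],float).ravel()
    v,u=np.mgrid[:384,:512];z=d['depth']
    c=np.stack([(u-d['cx'])/d['fx']*z,(v-d['cy'])/d['fy']*z,z],-1)
    P=(c-t)@R; P[z==0]=np.nan
    return P
def ray(d,u,v,h):
    R=cv2.Rodrigues(np.array(d['rvec'],float))[0];t=np.array(d['tvec'],float).ravel()
    o=-R.T@t; r=R.T@np.array([(u-d['cx'])/d['fx'],(v-d['cy'])/d['fy'],1])
    return o+r*(h-o[2])/r[2]
E
python3 - <<'E'
from h import *
for n in ('top','side'):
    d=grab(n,n+'0.png'); np.savez(n+'0.npz',**d)
    R=cv2.Rodrigues(np.array(d['rvec'],float))[0]
    print(n,-R.T@np.array(d['tvec']).ravel(),R[2],d['fx'])
o=telemetry.get_obs();print({k:np.round(v,3) for k,v in o.items()})
E
ls
```

```text
top [0.32985887 0.02658791 1.45121613] [ 0.14838336 -0.00639198 -0.98890926] 413.3636000481236
side [ 0.58213299 -1.12662447  0.68172391] [-0.0332386   0.87665356 -0.47997264] 386.73935280158133
{'t': np.float64(0.1), 'q': array([-1.283,  0.053,  1.614,  0.   ,  1.476, -0.119]), 'dq': array([-0.001, -0.002, -0.003, -0.   , -0.001,  0.001]), 'effort': array([ 1.0000e-03, -3.9490e+01, -3.7136e+01, -0.0000e+00,  4.0000e-03,
        0.0000e+00]), 'tool_pos': array([ 0.247, -0.573,  0.23 ]), 'tool_rot': array([-3.075, -0.634,  0.   ]), 'contact_force': array([ 0.441, -0.037, -0.481]), 'wrist_torque': array([ 0.012, -0.028,  0.036]), 'grip_force': np.float64(0.0), 'opening': np.float64(0.085)}
h.py
pics
side0.npz
top0.npz
```

View pics/top0.png

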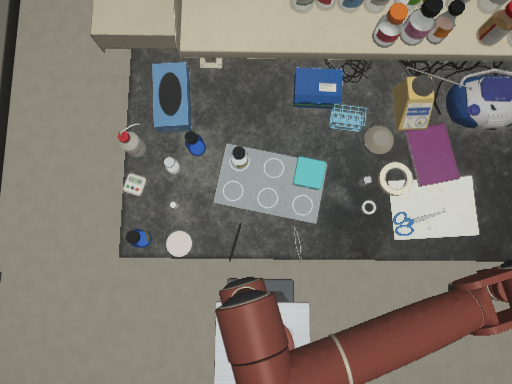

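View pics/side0.png

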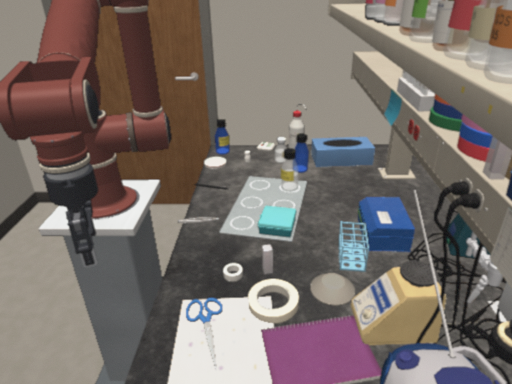

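The top view shows the pad centred at about (271,184), with the stock bottle in its back-left circle (239,156) and the freezer box back-right (310,173). The medium bottle is at (172,165), small bottle (173,205), carton (366,181) and tape (369,207). In the side view the carton is at (267,258) and the tape at (233,271).

```bash
python3 - <<'E'
from h import *
d=dict(np.load('top0.npz'));s=dict(np.load('side0.npz'))
P=cloud(d);I=d['image'];H=cv2.cvtColor(I,cv2.COLOR_RGB2HSV)
# circles on the pad
g=cv2.resize(cv2.cvtColor(I,cv2.COLOR_RGB2GRAY),None,fx=4,fy=4,interpolation=cv2.INTER_CUBIC)
out=[]
for u,v in [(274,168),(233,191),(268,198),(302,205)]:
    x0,y0=(u-14)*4,(v-14)*4; c=g[y0:y0+112,x0:x0+112]
    m=(c>175).astype(np.uint8)
    n,L,S,_=cv2.connectedComponentsWithStats(m)
    k=1+np.argmax(S[1:,2]*S[1:,3]); pts=np.argwhere(L==k)[:,::-1].astype(np.float32)
    e=cv2.fitEllipse(cv2.convexHull(pts))
    uu,vv=(e[0][0]+x0+.5)/4-.5,(e[0][1]+y0+.5)/4-.5
    p=ray(d,uu,vv,.005);out.append(p[:2]);print('circ',uu,vv,np.round(e[1],1)/4,p.round(4))
A=np.array([[55,0],[-55,125],[-55,0],[-55,-125]])/1e3;B=np.array(out)
Ac,Bc=A-A.mean(0),B-B.mean(0)
th=np.arctan2((Ac[:,0]*Bc[:,1]-Ac[:,1]*Bc[:,0]).sum(),(Ac*Bc).sum())
R=np.array([[np.cos(th),-np.sin(th)],[np.sin(th),np.cos(th)]])
t=B.mean(0)-R@A.mean(0);print('pad',t,th,'res',(B-(A@R.T+t)).round(4).tolist())
for q in [(55,125),(55,0),(55,-125),(-55,125),(-55,-125)]: print(q,(R@np.array(q)/1e3+t).round(4))
# box lid
m=((H[...,0]>82)&(H[...,0]<95)&(H[...,1]>110)).astype(np.uint8);m[:150]=0;m[195:]=0;m[:,:285]=0;m[:,335:]=0
r=cv2.minAreaRect(np.argwhere(m)[:,::-1].astype(np.float32));print('lid',r,ray(d,*r[0],.047).round(4),np.nanmedian(P[m>0],0))
# clusters by height/brightness
for n,(u,v,w) in dict(med=(172,165,14),small=(173,205,9),carton=(366,181,11),tape=(369,207,11),stock=(239,156,12)).items():
    q=P[v-w:v+w+1,u-w:u+w+1].reshape(-1,3); q=q[q[:,2]>.012]
    if len(q)==0: print(n,'none');continue
    top=q[q[:,2]>np.percentile(q[:,2],95)-.012]
    print(n,len(q),'max z',np.round(np.percentile(q[:,2],95),4),'top',len(top),top.mean(0).round(4),((top.min(0)+top.max(0))/2).round(4),'ext',np.ptp(top,axis=0).round(3))
def crop(d,x,y,w,h,k): return cv2.resize(d['image'][y:y+h,x:x+w,::-1],None,fx=k,fy=k,interpolation=cv2.INTER_CUBIC)
a=crop(d,150,140,50,80,5);b=crop(d,350,165,50,80,5);c=crop(s,215,235,70,80,5)[:400]
cv2.imwrite('pics/crops.png',np.hstack([a[:400],b[:400],c[:,:300]]))
E
```

```text
circ 273.3310079574585 167.51342582702637 [20.5  20.95] [ 0.6152 -0.0346  0.005 ]
circ 232.5742425918579 190.48567962646484 [20.9   21.075] [0.531 0.109 0.005]
circ 267.2394781112671 197.54545497894287 [20.925 21.2  ] [ 0.5072 -0.0136  0.005 ]
circ 302.06747245788574 204.77693367004395 [21.125 21.45 ] [ 0.483  -0.1363  0.005 ]
pad [ 0.56109474 -0.02415186] -0.19285150245507546 res [[0.0002, 0.0001], [-0.0001, -0.0001], [0.0001, -0.0], [-0.0002, -0.0]]
(55, 125) [0.639 0.088]
(55, 0) [ 0.6151 -0.0347]
(55, -125) [ 0.5911 -0.1574]
(-55, 125) [0.5311 0.1091]
(-55, -125) [ 0.4832 -0.1363]
lid ((309.1346435546875, 172.82693481445312), (28.04460334777832, 28.632951736450195), 11.309932708740234) [ 0.5897 -0.1566  0.047 ] [ 0.60697027 -0.17744661  0.04673319]
med 222 max z 0.1038 top 89 [0.6111 0.3173 0.1008] [0.6119 0.3175 0.1014] ext [0.034 0.031 0.019]
small 46 max z 0.0519 top 31 [0.4747 0.3096 0.0487] [0.4746 0.3098 0.0486] ext [0.018 0.018 0.011]
carton 90 max z 0.0779 top 50 [ 0.5637 -0.3484  0.0745] [ 0.5638 -0.3496  0.0751] ext [0.025 0.027 0.01 ]
tape 92 max z 0.0238 top 92 [ 0.4749 -0.3656  0.019 ] [ 0.4749 -0.3662  0.0189] ext [0.046 0.047 0.014]
stock 335 max z 0.1537 top 126 [0.636  0.0843 0.151 ] [0.6371 0.0841 0.1498] ext [0.04  0.036 0.015]
```

View pics/crops.png

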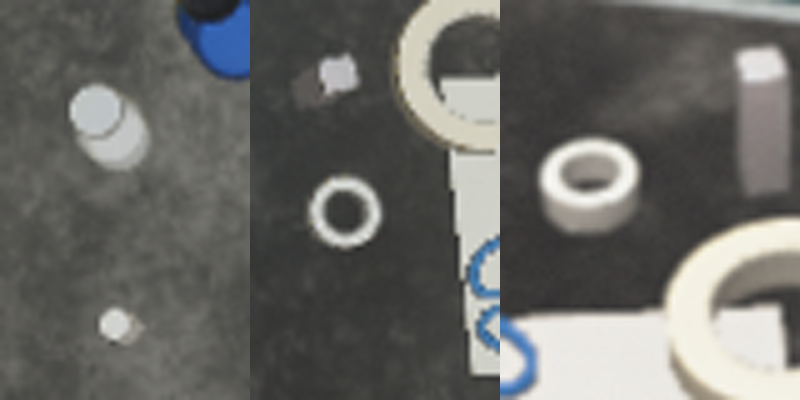

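The crops show the medium bottle leaning slightly up-left, the tape lying flat, and the carton turned about 15°. The big roll lies close to the tape on its far right. Next I'll get the carton's angle, the clearances and the first move.

```bash
cat >> h.py <<'E'
def plan(*wps):
    """waypoints (x,y,z,yaw_deg of tool x), tool down -> tool-frame fractions from the present pose"""
    from scipy.spatial.transform import Rotation as Ro
    o=telemetry.get_obs();p=np.array(o['tool_pos']);R=Ro.from_rotvec(o['tool_rot'])
    x=R.as_matrix()[:,0];print('t %.1f now'%o['t'],p.round(4),'yaw %.1f'%np.degrees(np.arctan2(x[1],x[0])),'open %.3f grip %.1f'%(o['opening'],o['grip_force']),'F',np.round(o['contact_force'],1))
    for w in wps:
        T=Ro.from_euler('z',w[3],degrees=True)*Ro.from_euler('x',180,degrees=True)
        a=np.degrees((R.inv()*T).as_rotvec())/30; s=R.inv().apply(np.array(w[:3])-p)/.3
        print(w,np.r_[a,s].round(3).tolist())
E
python3 - <<'E'
from h import *
d=dict(np.load('top0.npz'));P=cloud(d)
q=P[170:193,355:378].reshape(-1,3);q=q[q[:,2]>.066]
print('carton top',cv2.minAreaRect((q[:,:2]*1000).astype(np.float32)))
I=d['image'].astype(int)
m=(I.min(2)>140).astype(np.uint8);m[:170]=0;m[193:]=0;m[:,:358]=0;m[:,374:]=0
r=cv2.minAreaRect(np.argwhere(m)[:,::-1].astype(np.float32))
c=cv2.boxPoints(r);W=np.array([ray(d,*x,.075) for x in c]);print('carton img',ray(d,*r[0],.075),[np.degrees(np.arctan2(*(W[i+1]-W[i])[1::-1])).round(1) for i in range(3)],[np.linalg.norm(W[i+1]-W[i]).round(4) for i in range(3)])
for n,u0,u1,v0,v1 in [('blue',184,207,128,158),('roll',378,413,160,197)]:
    q=P[v0:v1,u0:u1].reshape(-1,3);q=q[q[:,2]>.015];print(n,q.min(0).round(3),q.max(0).round(3))
plan((.475,-.366,.10,10),(.475,-.366,.004,10))
E
```

```text
carton top ((564.0650634765625, -348.8339538574219), (21.498910903930664, 25.42012596130371), 14.940272331237793)
carton img [ 0.56395524 -0.34935237  0.075     ] [np.float64(-78.0), np.float64(-170.5), np.float64(102.0)] [np.float64(0.0221), np.float64(0.0207), np.float64(0.0221)]
blue [0.654 0.21  0.015] [0.749 0.285 0.154]
roll [ 0.521 -0.523  0.015] [ 0.637 -0.405  0.034]
t 0.1 now [ 0.2471 -0.5735  0.2302] yaw 23.3 open 0.085 grip 0.0 F [ 0.4 -0.  -0.5]
(0.475, -0.366, 0.1, 10) [-0.003, -0.0, 0.443, 0.971, -0.334, 0.435]
(0.475, -0.366, 0.004, 10) [-0.003, -0.0, 0.443, 0.971, -0.333, 0.755]
```

```bash
python3 -m pendant '[0,0,0.2,0.5,-0.17,0.2,0.8, 0,0,0.443,0.971,-0.334,0.435,0.8, 0,0,0.443,0.971,-0.334,0.435,0.8, 0,0,0.443,0.971,-0.334,0.435,0.8, 0,0,0.443,0.971,-0.334,0.435,0.8, 0,0,0.443,0.971,-0.334,0.435,0.8, 0,0,0.443,0.971,-0.334,0.435,0.8, 0,0,0.443,0.971,-0.334,0.435,0.8]' 30
python3 - <<'E'
from h import *
plan((.475,-.366,.004,10))
grab('side','s1.png')
E
```

```text
t: 1.1
tool_pos: [0.4748, -0.3682, 0.1018]
tool_rot: [3.128, 0.272, 0.001]
contact_force: [-0.1, -0.3, -0.3]
opening: 0.0682
grip_force: 0.0
t 1.1 now [ 0.4748 -0.3682  0.1018] yaw 9.9 open 0.068 grip 0.0 F [-0.1 -0.3 -0.3]
(0.475, -0.366, 0.004, 10) [0.003, -0.001, -0.002, 0.002, -0.008, 0.326]
```

View pics/s1.png

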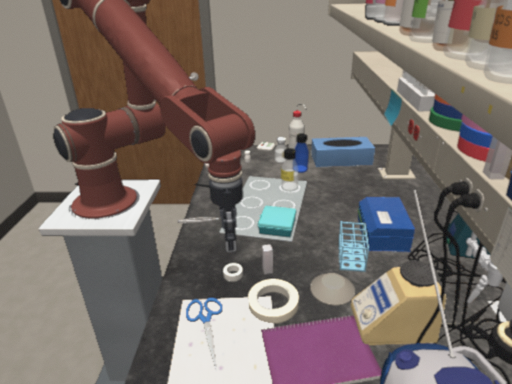

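The gripper is above the tape: tips at about (231,248), tape at (233,271). I'll descend and grip.

```bash
python3 -m pendant '[0,0,0,0,0,0.16,0.8, 0,0,0,0,0,0.32,0.8, 0,0,0,0,0,0.32,0.8, 0,0,0,0,0,0.32,0.8, 0,0,0,0,0,0.32,0.4, 0,0,0,0,0,0.32,0.4, 0,0,0,0,0,0.32,0.4, 0,0,0,0,0,0.32,0.4]' 30
python3 -m pendant '[0,0,0,0,0,-0.1,0.4, 0,0,0,0,0,-0.3,0.4, 0,0,0,0,0,-0.5,0.4, 0,0,0,0,0,-0.5,0.4, 0,0,0,0,0,-0.5,0.4]'
python3 - <<'E'
from h import *
plan((.5905,-.157,.153,10),(.5905,-.157,.09,10))
E
```

```text
t: 2.15
tool_pos: [0.4768, -0.3686, 0.0083]
tool_rot: [3.125, 0.274, 0.005]
contact_force: [-1.4, -0.2, 7.1]
opening: 0.0457
grip_force: 30.8
t: 2.78
tool_pos: [0.4753, -0.3667, 0.1555]
tool_rot: [3.129, 0.274, 0.001]
contact_force: [-1.3, 0.2, -0.6]
opening: 0.0458
grip_force: 31.3
t 2.8 now [ 0.4753 -0.3667  0.1555] yaw 10.0 open 0.046 grip 31.3 F [-1.3  0.2 -0.6]
(0.5905, -0.157, 0.153, 10) [0.002, -0.001, 0.001, 0.5, -0.621, 0.008]
(0.5905, -0.157, 0.09, 10) [0.002, -0.001, 0.001, 0.5, -0.622, 0.218]
```

```bash
python3 -m pendant '[0,0,0,0.15,-0.18,0,0.4, 0,0,0,0.3,-0.36,0,0.4, 0,0,0,0.5,-0.621,0,0.4, 0,0,0,0.5,-0.621,0,0.4, 0,0,0,0.5,-0.621,0,0.4, 0,0,0,0.5,-0.621,0.2,0.4, 0,0,0,0.5,-0.621,0.2,0.4, 0,0,0,0.5,-0.621,0.2,0.4, 0,0,0,0.5,-0.621,0.2,0.4]'
python3 - <<'E'
from h import *
plan((.5905,-.157,.058,10))
d=grab('side');cv2.imwrite('pics/s2.png',cv2.resize(d['image'][150:270,200:340,::-1],None,fx=5,fy=5))
E
```

```text
t: 3.9
tool_pos: [0.5917, -0.1582, 0.0973]
tool_rot: [3.128, 0.273, 0.005]
contact_force: [0.2, -0.5, -1.4]
opening: 0.0454
grip_force: 31.3
t 3.9 now [ 0.5917 -0.1582  0.0973] yaw 10.0 open 0.045 grip 31.3 F [ 0.2 -0.5 -1.4]
(0.5905, -0.157, 0.058, 10) [0.004, -0.006, -0.001, -0.004, -0.005, 0.131]
```

View pics/s2.png

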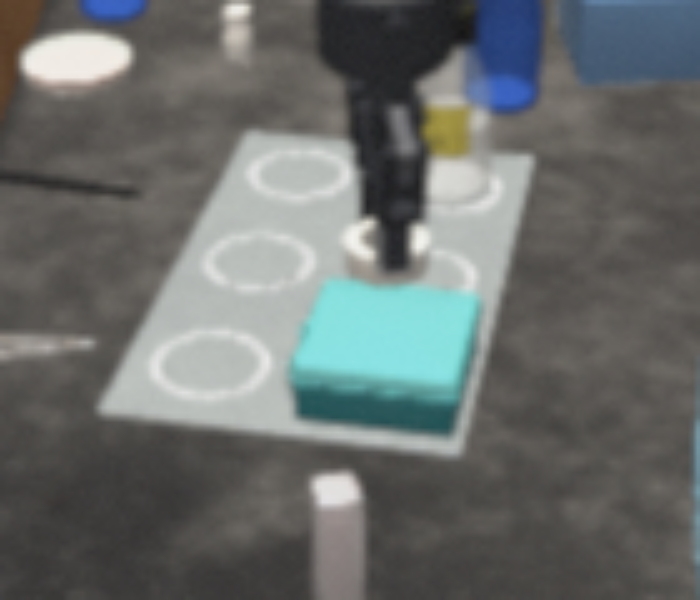

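The tape is held flat at about (277,199) in full-image pixels, slightly off the finger line. I'll measure the offset so I can correct it.

```bash
python3 - <<'E'
from h import *
d=grab('side');I=d['image'].astype(int)
m=((I.min(2)>150)).astype(np.uint8);m[:190]=0;m[206:]=0;m[:,:265]=0;m[:,292:]=0
m[:, :]=m
b=cv2.boundingRect(m);print(b,ray(d,b[0]+b[2]/2-.5,199.5,.0985))
plan((.5905,-.157,.0575,10))
E
```

```text
(265, 190, 27, 16) [ 0.59646756 -0.15215126  0.0985    ]
t 4.0 now [ 0.5917 -0.158   0.0971] yaw 10.0 open 0.045 grip 31.3 F [ 0.8 -0.3  0.9]
(0.5905, -0.157, 0.0575, 10) [0.004, -0.006, -0.0, -0.004, -0.004, 0.132]
```

```bash
python3 -m pendant '[0,0,0,-0.005,-0.004,0.07,0.4, 0,0,0,-0.005,-0.004,0.115,0.4, 0,0,0,-0.005,-0.004,0.13,0.4, 0,0,0,-0.005,-0.004,0.135,0.4, 0,0,0,-0.005,-0.004,0.135,0.4, 0,0,0,-0.005,-0.004,0.135,0.75, 0,0,0,-0.005,-0.004,0.135,0.75, 0,0,0,-0.005,-0.004,0.135,0.75, 0,0,0,-0.005,-0.004,0,0.75, 0,0,0,-0.005,-0.004,-0.2,0.75, 0,0,0,-0.005,-0.004,-0.3,0.75, 0,0,0,-0.005,-0.004,-0.3,0.75]'
python3 - <<'E'
from h import *
plan((.564,-.349,.19,13),(.564,-.349,.10,13),(.564,-.349,.02,13))
E
```

```text
t: 5.5
tool_pos: [0.5907, -0.157, 0.1887]
tool_rot: [3.126, 0.274, 0.01]
contact_force: [0.8, -0.6, 0.7]
opening: 0.0642
grip_force: 0.0
t 5.5 now [ 0.5907 -0.157   0.1887] yaw 10.0 open 0.064 grip 0.0 F [ 0.8 -0.6  0.7]
(0.564, -0.349, 0.19, 13) [0.007, -0.011, -0.099, -0.199, 0.615, -0.003]
(0.564, -0.349, 0.1, 13) [0.007, -0.011, -0.099, -0.201, 0.614, 0.297]
(0.564, -0.349, 0.02, 13) [0.007, -0.011, -0.099, -0.202, 0.613, 0.563]
```

```bash
python3 -m pendant '[0,0,-0.1,-0.1,0.2,0,0.55, 0,0,-0.1,-0.199,0.4,0,0.55, 0,0,-0.1,-0.2,0.615,0,0.55, 0,0,-0.1,-0.2,0.615,0,0.55, 0,0,-0.1,-0.2,0.615,0,0.55, 0,0,-0.1,-0.2,0.615,0.2,0.55, 0,0,-0.1,-0.2,0.615,0.2,0.55, 0,0,-0.1,-0.2,0.615,0.2,0.55]'
python3 - <<'E'
from h import *
plan((.564,-.349,.02,13))
d=grab('side');cv2.imwrite('pics/s3.png',cv2.resize(d['image'][170:290,200:340,::-1],None,fx=5,fy=5))
E
```

```text
t: 6.5
tool_pos: [0.5622, -0.3473, 0.1256]
tool_rot: [-3.121, -0.358, -0.0]
contact_force: [0.8, 0.2, 0.7]
opening: 0.0468
grip_force: 0.0
t 6.5 now [ 0.5622 -0.3473  0.1256] yaw 13.1 open 0.047 grip 0.0 F [0.8 0.2 0.7]
(0.564, -0.349, 0.02, 13) [-0.0, -0.0, 0.003, 0.004, 0.007, 0.352]
```

View pics/s3.png

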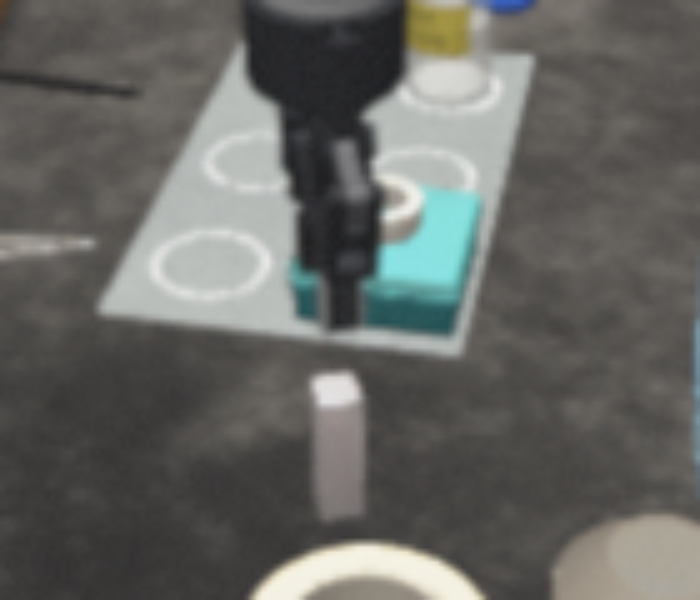

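The gripper is lined up above the carton, which is at crop (338,445), and the tape is on the lid. Descending to grip.

```bash
python3 -m pendant '[0,0,0,0.004,0.007,0.15,0.55, 0,0,0,0.004,0.007,0.3,0.55, 0,0,0,0.004,0.007,0.35,0.55, 0,0,0,0.004,0.007,0.35,0.55, 0,0,0,0.004,0.007,0.35,0.1, 0,0,0,0.004,0.007,0.35,0.1, 0,0,0,0.004,0.007,0.35,0.1, 0,0,0,0.004,0.007,0.35,0.1]' 25
python3 -m pendant '[0,0,0,0,0,-0.1,0.1, 0,0,0,0,0,-0.3,0.1, 0,0,0,0,0,-0.5,0.1, 0,0,0,0,0,-0.7,0.1, 0,0,0,0,0,-0.7,0.1, 0,0,0,0,0,-0.7,0.1]'
python3 - <<'E'
from h import *
plan((.564,-.12,.23,13),(.531,.109,.23,13))
d=grab('top');P=cloud(d)
q=P[155:188,292:328].reshape(-1,3);q=q[(q[:,2]>.058)&(q[:,2]<.075)];print(len(q),((q.min(0)+q.max(0))/2).round(4),np.ptp(q,axis=0).round(3))
cv2.imwrite('pics/t1.png',cv2.resize(d['image'][125:255,200:400,::-1],None,fx=4,fy=4))
E
```

```text
t: 7.55
tool_pos: [0.5652, -0.3515, 0.023]
tool_rot: [3.118, 0.356, 0.006]
contact_force: [0.2, 0.2, 6.1]
opening: 0.0234
grip_force: 27.0
t: 8.3
tool_pos: [0.5632, -0.35, 0.2299]
tool_rot: [3.121, 0.356, 0.0]
contact_force: [-0.1, -0.4, -1.2]
opening: 0.0236
grip_force: 26.2
t 8.3 now [ 0.5632 -0.35    0.2299] yaw 13.0 open 0.024 grip 26.2 F [-0.1 -0.4 -1.2]
(0.564, -0.12, 0.23, 13) [0.0, -0.0, 0.001, 0.175, -0.746, -0.0]
(0.531, 0.109, 0.23, 13) [0.0, -0.0, 0.001, 0.24, -1.515, -0.001]
91 [ 0.5874 -0.1554  0.0655] [0.047 0.045 0.014]
```

View pics/t1.png

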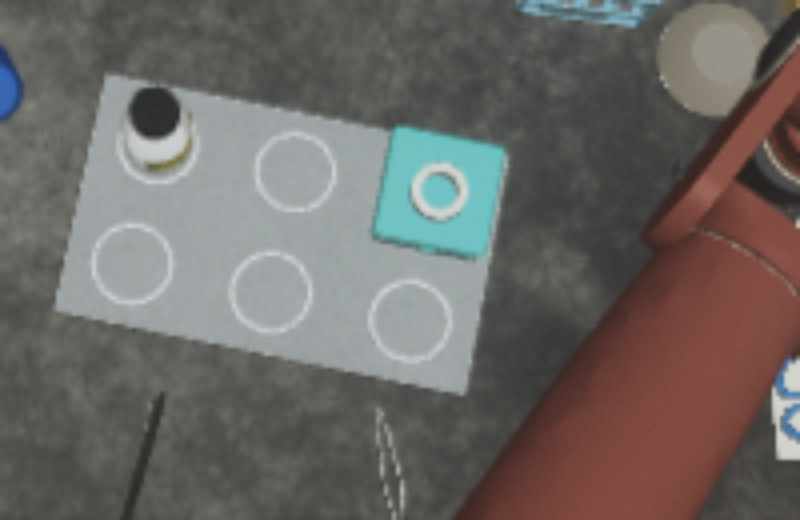

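The tape is centred on the lid, at about (440,192) in the enlarged picture. Now carrying the carton to the front-left circle.

```bash
python3 -m pendant '[0,0,0,0.03,-0.15,0,0.1, 0,0,0,0.06,-0.33,0,0.1, 0,0,0,0.1,-0.6,0,0.1, 0,0,0,0.12,-0.757,0,0.1, 0,0,0,0.12,-0.757,0,0.1, 0,0,0,0.12,-0.757,0,0.1]'
python3 -m pendant '[0,0,0,0.03,-0.15,0,0.1, 0,0,0,0.06,-0.33,0,0.1, 0,0,0,0.1,-0.6,0,0.1, 0,0,0,0.12,-0.757,0,0.1, 0,0,0,0.12,-0.757,0.3,0.1, 0,0,0,0.12,-0.757,0.5,0.1, 0,0,0,0.12,-0.757,0.5,0.1, 0,0,0,0.12,-0.757,0.5,0.1, 0,0,0,0.12,-0.757,0.5,0.1]'
python3 - <<'E'
from h import *
plan((.531,.109,.029,13))
d=grab('side');cv2.imwrite('pics/s4.png',cv2.resize(d['image'][120:240,200:340,::-1],None,fx=5,fy=5))
E
```

```text
t: 9.1
tool_pos: [0.5467, -0.1205, 0.228]
tool_rot: [-3.12, -0.357, 0.004]
contact_force: [0.2, -0.5, -0.9]
opening: 0.0236
grip_force: 26.2
t: 10.22
tool_pos: [0.5327, 0.1078, 0.0811]
tool_rot: [3.121, 0.354, 0.003]
contact_force: [-0.3, -0.2, 0.2]
opening: 0.0239
grip_force: 26.2
t 10.2 now [0.5327 0.1078 0.0811] yaw 12.9 open 0.024 grip 26.2 F [-0.3 -0.2  0.2]
(0.531, 0.109, 0.029, 13) [0.001, -0.003, -0.002, -0.005, -0.005, 0.174]
```

View pics/s4.png

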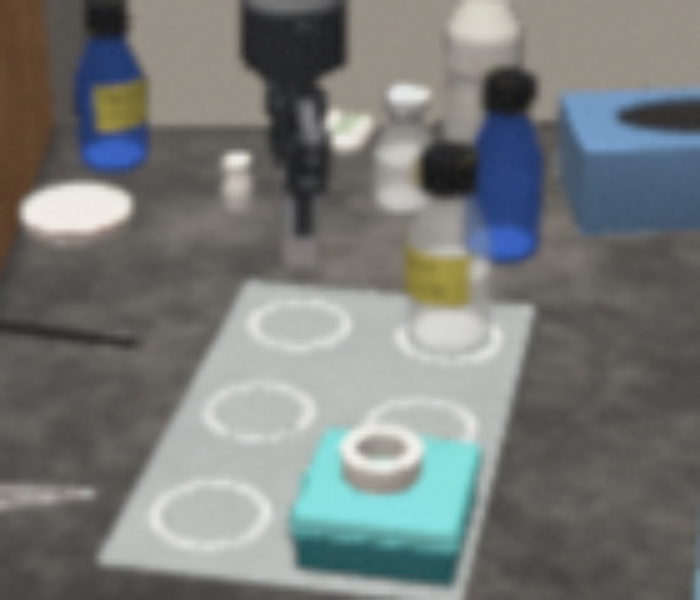

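The carton hangs upright above the front-left circle (crop (299,325)). I'll lower and release it.

```bash
python3 -m pendant '[0,0,0,-0.005,-0.004,0.1,0.1, 0,0,0,-0.005,-0.004,0.15,0.1, 0,0,0,-0.005,-0.004,0.17,0.1, 0,0,0,-0.005,-0.004,0.174,0.1, 0,0,0,-0.005,-0.004,0.174,0.1, 0,0,0,-0.005,-0.004,0.174,0.5, 0,0,0,-0.005,-0.004,0.174,0.5, 0,0,0,-0.005,-0.004,0.174,0.5, 0,0,0,-0.005,-0.004,0.05,0.5, 0,0,0,-0.005,-0.004,-0.15,0.5, 0,0,0,-0.005,-0.004,-0.3,0.5, 0,0,0,-0.005,-0.004,-0.3,0.5]'
python3 - <<'E'
from h import *
plan((.475,.31,.17,13),(.475,.31,.17,40),(.475,.31,.09,40))
E
```

```text
t: 11.78
tool_pos: [0.5327, 0.1097, 0.1755]
tool_rot: [3.121, 0.356, 0.016]
contact_force: [0.6, -0.2, 0.5]
opening: 0.0427
grip_force: 0.0
t 11.8 now [0.5327 0.1097 0.1755] yaw 13.0 open 0.043 grip 0.0 F [ 0.6 -0.2  0.5]
(0.475, 0.31, 0.17, 13) [0.003, -0.019, 0.001, -0.037, -0.694, 0.017]
(0.475, 0.31, 0.17, 40) [0.008, -0.018, -0.899, -0.037, -0.694, 0.017]
(0.475, 0.31, 0.09, 40) [0.008, -0.018, -0.899, -0.04, -0.694, 0.283]
```

```bash
python3 -m pendant '[0,0,-0.2,-0.01,-0.15,0,0.5, 0,0,-0.5,-0.02,-0.35,0,0.5, 0,0,-0.9,-0.037,-0.694,0.01,0.5, 0,0,-0.9,-0.037,-0.694,0.01,0.5, 0,0,-0.9,-0.037,-0.694,0.01,0.5, 0,0,-0.9,-0.04,-0.694,0.2,0.5, 0,0,-0.9,-0.04,-0.694,0.28,0.5, 0,0,-0.9,-0.04,-0.694,0.28,0.5, 0,0,-0.9,-0.04,-0.694,0.28,0.5, 0,0,-0.9,-0.04,-0.694,0.28,0.5]'
python3 - <<'E'
from h import *
plan((.475,.31,.006,40))
d=grab('side');cv2.imwrite('pics/s5.png',cv2.resize(d['image'][110:200,200:320,::-1],None,fx=6,fy=6))
E
```

```text
t: 13.02
tool_pos: [0.4723, 0.3098, 0.0878]
tool_rot: [-2.952, -1.074, -0.005]
contact_force: [-0.1, 0.2, 0.3]
opening: 0.0426
grip_force: 0.0
t 13.0 now [0.4723 0.3098 0.0878] yaw 40.0 open 0.043 grip 0.0 F [-0.1  0.2  0.3]
(0.475, 0.31, 0.006, 40) [0.002, -0.006, -0.0, 0.006, 0.005, 0.273]
```

View pics/s5.png

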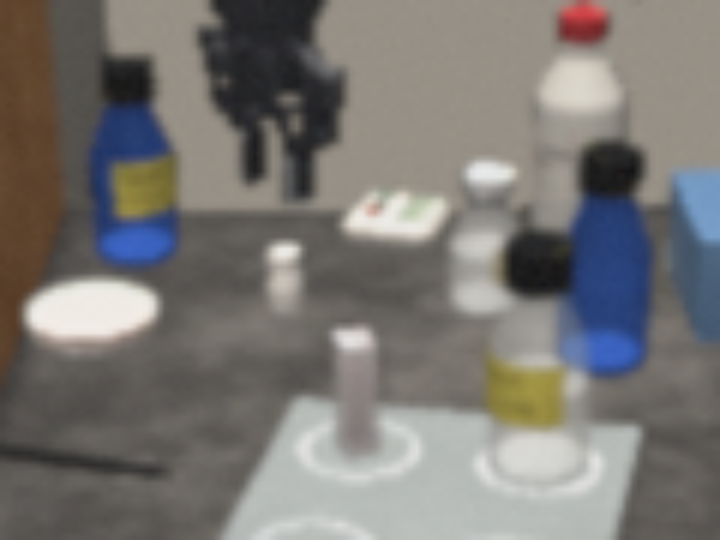

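The carton stands centred in its circle (crop (357,448)), and the fingers straddle the small bottle (283,275). Descending.

```bash
python3 -m pendant '[0,0,0,0.006,0.003,0.1,0.5, 0,0,0,0.006,0.003,0.22,0.5, 0,0,0,0.006,0.003,0.265,0.5, 0,0,0,0.006,0.003,0.265,0.5, 0,0,0,0.006,0.003,0.265,0.1, 0,0,0,0.006,0.003,0.265,0.1, 0,0,0,0.006,0.003,0.265,0.1, 0,0,0,0.006,0.003,0.265,0.1]' 30
python3 -m pendant '[0,0,0,0,0,-0.1,0.1, 0,0,0,0,0,-0.3,0.1, 0,0,0,0,0,-0.5,0.1, 0,0,0,0,0,-0.6,0.1, 0,0,0,0,0,-0.6,0.1, 0,0,0,0,0,-0.6,0.1]'
python3 - <<'E'
from h import *
plan((.43,.1,.19,40),(.483,-.136,.19,40))
E
```

```text
t: 14.08
tool_pos: [0.4744, 0.3107, 0.0083]
tool_rot: [-2.952, -1.075, -0.005]
contact_force: [-0.2, -0.2, 6.3]
opening: 0.0213
grip_force: 29.9
t: 14.82
tool_pos: [0.4718, 0.3095, 0.184]
tool_rot: [2.952, 1.075, -0.005]
contact_force: [-0.0, -0.1, -2.2]
opening: 0.0213
grip_force: 29.8
t 14.8 now [0.4718 0.3095 0.184 ] yaw 40.0 open 0.021 grip 29.8 F [-0.  -0.1 -2.2]
(0.43, 0.1, 0.19, 40) [-0.002, 0.006, 0.001, -0.556, 0.445, -0.019]
(0.483, -0.136, 0.19, 40) [-0.002, 0.006, 0.001, -0.926, 1.161, -0.018]
```

```bash
python3 -m pendant '[0,0,0,-0.1,0.12,0,0.1, 0,0,0,-0.22,0.26,0,0.1, 0,0,0,-0.35,0.42,0,0.1, 0,0,0,-0.463,0.58,0,0.1, 0,0,0,-0.463,0.58,0,0.1, 0,0,0,-0.463,0.58,0,0.1]'
python3 -m pendant '[0,0,0,-0.1,0.12,0,0.1, 0,0,0,-0.22,0.26,0,0.1, 0,0,0,-0.35,0.42,0,0.1, 0,0,0,-0.463,0.58,0,0.1, 0,0,0,-0.463,0.58,0.2,0.1, 0,0,0,-0.463,0.58,0.4,0.1, 0,0,0,-0.463,0.58,0.4,0.1, 0,0,0,-0.463,0.58,0.4,0.1, 0,0,0,-0.463,0.58,0.4,0.1]'
python3 - <<'E'
from h import *
plan((.483,-.136,.0145,40))
d=grab('side');cv2.imwrite('pics/s6.png',cv2.resize(d['image'][140:250,200:330,::-1],None,fx=5,fy=5))
E
```

```text
t: 15.58
tool_pos: [0.4773, 0.0876, 0.1841]
tool_rot: [-2.951, -1.073, 0.005]
contact_force: [-0.4, 0.5, -0.9]
opening: 0.0212
grip_force: 29.9
t: 16.7
tool_pos: [0.4865, -0.1355, 0.0698]
tool_rot: [2.947, 1.075, 0.007]
contact_force: [-1.0, -0.9, -1.2]
opening: 0.0212
grip_force: 30.0
t 16.7 now [ 0.4865 -0.1355  0.0698] yaw 40.1 open 0.021 grip 30.0 F [-1.  -0.9 -1.2]
(0.483, -0.136, 0.0145, 40) [0.01, -0.005, 0.003, -0.01, -0.007, 0.184]
```

View pics/s6.png

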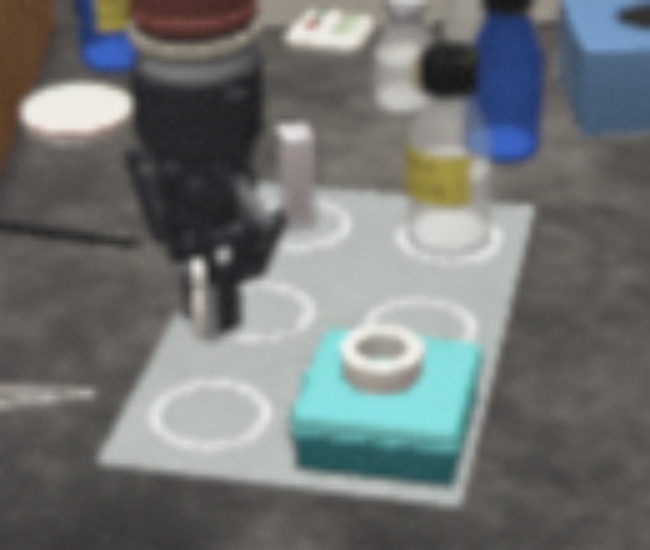

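The small bottle is held upright above the front-right circle (crop (210,415)). I'll place it.

```bash
python3 -m pendant '[0,0,0,-0.01,-0.007,0.1,0.1, 0,0,0,-0.01,-0.007,0.16,0.1, 0,0,0,-0.01,-0.007,0.18,0.1, 0,0,0,-0.01,-0.007,0.185,0.1, 0,0,0,-0.01,-0.007,0.185,0.1, 0,0,0,-0.01,-0.007,0.185,0.45, 0,0,0,-0.01,-0.007,0.185,0.45, 0,0,0,-0.01,-0.007,0.185,0.45, 0,0,0,-0.01,-0.007,0.05,0.45, 0,0,0,-0.01,-0.007,-0.15,0.45, 0,0,0,-0.01,-0.007,-0.35,0.45, 0,0,0,-0.01,-0.007,-0.5,0.8]'
python3 - <<'E'
from h import *
plan((.48,.09,.22,60),(.611,.317,.22,79))
d=grab('side');cv2.imwrite('pics/s7.png',cv2.resize(d['image'][140:250,200:330,::-1],None,fx=5,fy=5))
E
```

```text
t: 18.25
tool_pos: [0.4808, -0.1356, 0.2195]
tool_rot: [2.95, 1.074, 0.004]
contact_force: [0.3, -0.4, -0.4]
opening: 0.0554
grip_force: 0.0
t 18.2 now [ 0.4808 -0.1356  0.2195] yaw 40.0 open 0.055 grip 0.0 F [ 0.3 -0.4 -0.4]
(0.48, 0.09, 0.22, 60) [0.006, -0.002, -0.666, 0.482, -0.578, -0.003]
(0.611, 0.317, 0.22, 79) [0.006, -0.001, -1.299, 1.303, -0.877, -0.003]
```

View pics/s7.png

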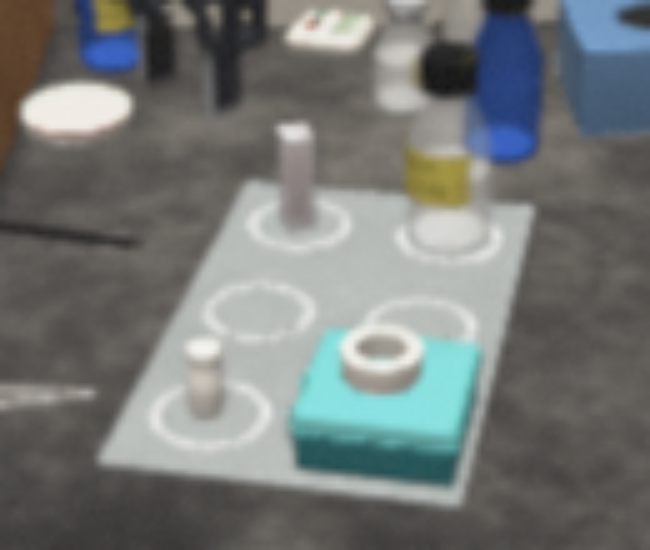

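The small bottle stands centred at crop (205,410). Now for the medium bottle.

```bash
python3 -m pendant '[0,0,-0.2,0.15,-0.18,0,0.9, 0,0,-0.4,0.3,-0.38,0,0.9, 0,0,-0.666,0.482,-0.578,0,0.9, 0,0,-0.666,0.482,-0.578,0,0.9, 0,0,-0.666,0.482,-0.578,0,0.9, 0,0,-0.666,0.482,-0.578,0,0.9]'
python3 - <<'E'
from h import *
plan((.611,.317,.2,79),(.611,.317,.14,79))
E
```

```text
t: 19.05
tool_pos: [0.4794, 0.09, 0.2159]
tool_rot: [2.721, 1.571, -0.001]
contact_force: [-0.1, 0.4, -0.6]
opening: 0.077
grip_force: 0.0
t 19.1 now [0.4794 0.09   0.2159] yaw 60.0 open 0.077 grip 0.0 F [-0.1  0.4 -0.6]
(0.611, 0.317, 0.2, 79) [-0.001, 0.001, -0.633, 0.875, 0.001, 0.052]
(0.611, 0.317, 0.14, 79) [-0.001, 0.001, -0.633, 0.875, 0.002, 0.252]
```

```bash
python3 -m pendant '[0,0,-0.2,0.2,0,0,0.9, 0,0,-0.5,0.4,0,0,0.9, 0,0,-0.967,0.875,0,0.05,0.9, 0,0,-0.967,0.875,0,0.05,0.9, 0,0,-0.967,0.875,0,0.05,0.9, 0,0,-0.967,0.875,0,0.05,0.9, 0,0,-0.967,0.875,0.002,0.25,0.9, 0,0,-0.967,0.875,0.002,0.25,0.9, 0,0,-0.967,0.875,0.002,0.25,0.9, 0,0,-0.967,0.875,0.002,0.25,0.9]'
python3 - <<'E'
from h import *
plan((.611,.317,.038,89))
d=grab('side');cv2.imwrite('pics/s8.png',cv2.resize(d['image'][90:190,220:340,::-1],None,fx=6,fy=6))
E
```

```text
t: 20.3
tool_pos: [0.6129, 0.3174, 0.1448]
tool_rot: [2.24, 2.2, 0.007]
contact_force: [0.3, -0.1, 0.3]
opening: 0.0769
grip_force: 0.0
t 20.3 now [0.6129 0.3174 0.1448] yaw 89.0 open 0.077 grip 0.0 F [ 0.3 -0.1  0.3]
(0.611, 0.317, 0.038, 89) [0.009, -0.003, -0.001, -0.002, -0.008, 0.356]
```

View pics/s8.png

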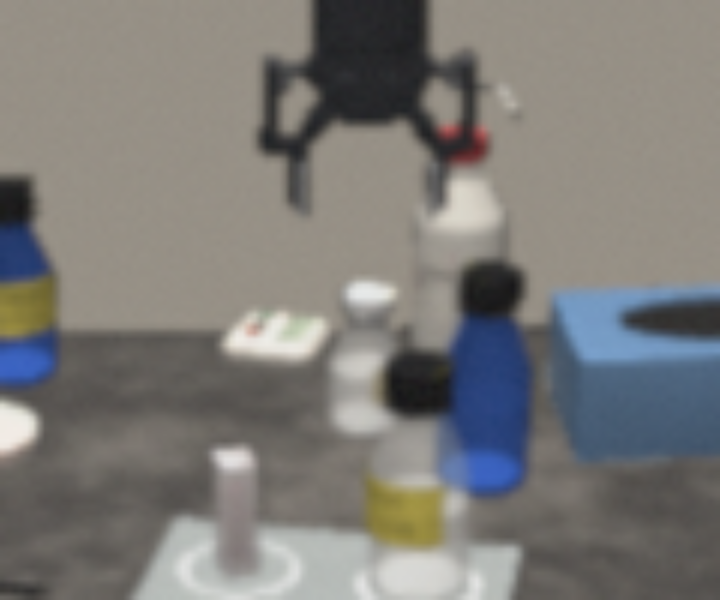

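The open fingers (crop x 300–436) straddle the medium bottle's cap at x 370. Descending to grip.

```bash
python3 -m pendant '[0,0,0,-0.002,-0.006,0.1,0.9, 0,0,0,-0.002,-0.006,0.2,0.9, 0,0,0,-0.002,-0.006,0.28,0.9, 0,0,0,-0.002,-0.006,0.33,0.9, 0,0,0,-0.002,-0.006,0.35,0.9, 0,0,0,-0.002,-0.006,0.35,0.9, 0,0,0,-0.002,-0.006,0.35,0.4, 0,0,0,-0.002,-0.006,0.35,0.4, 0,0,0,-0.002,-0.006,0.35,0.4, 0,0,0,-0.002,-0.006,0.35,0.4]' 45
python3 -m pendant '[0,0,0,0,0,-0.05,0.4, 0,0,0,0,0,-0.15,0.4, 0,0,0,0,0,-0.3,0.4, 0,0,0,0,0,-0.5,0.4, 0,0,0,0,0,-0.65,0.4, 0,0,0,0,0,-0.65,0.4, 0,0,0,0,0,-0.65,0.4]'
python3 - <<'E'
from h import *
plan((.46,.2,.235,89),(.46,-.035,.235,89),(.615,-.035,.235,89))
E
```

```text
t: 21.6
tool_pos: [0.6108, 0.3173, 0.038]
tool_rot: [2.24, 2.201, 0.005]
contact_force: [0.5, 0.7, 6.3]
opening: 0.0462
grip_force: 47.0
t: 22.48
tool_pos: [0.6084, 0.3164, 0.2294]
tool_rot: [-2.24, -2.201, 0.005]
contact_force: [0.0, -0.1, -2.8]
opening: 0.0464
grip_force: 46.6
t 22.5 now [0.6084 0.3164 0.2294] yaw 89.0 open 0.046 grip 46.6 F [ 0.  -0.1 -2.8]
(0.46, 0.2, 0.235, 89) [-0.006, 0.002, 0.0, -0.397, -0.488, -0.017]
(0.46, -0.035, 0.235, 89) [-0.006, 0.002, 0.0, -1.18, -0.475, -0.016]
(0.615, -0.035, 0.235, 89) [-0.006, 0.002, 0.0, -1.171, 0.042, -0.017]
```

```bash
python3 -m pendant '[0,0,0,-0.1,-0.12,-0.01,0.4, 0,0,0,-0.22,-0.27,-0.02,0.4, 0,0,0,-0.397,-0.488,-0.02,0.4, 0,0,0,-0.397,-0.488,-0.02,0.4, 0,0,0,-0.55,-0.488,-0.02,0.4, 0,0,0,-0.75,-0.485,-0.02,0.4, 0,0,0,-0.95,-0.48,-0.02,0.4, 0,0,0,-0.95,-0.48,-0.02,0.4, 0,0,0,-0.95,-0.48,-0.02,0.4, 0,0,0,-0.95,-0.48,-0.02,0.4]'
python3 -m pendant '[0,0,0,-0.1,0,0,0.4, 0,0,0,-0.221,0.004,0,0.4, 0,0,0,-0.221,0.004,0,0.4, 0,0,0,-0.221,0.15,0,0.4, 0,0,0,-0.221,0.3,0,0.4, 0,0,0,-0.221,0.45,0,0.4, 0,0,0,-0.221,0.52,0,0.4, 0,0,0,-0.221,0.52,0,0.4, 0,0,0,-0.221,0.52,0.2,0.4, 0,0,0,-0.221,0.52,0.4,0.4, 0,0,0,-0.221,0.52,0.4,0.4, 0,0,0,-0.221,0.52,0.4,0.4]'
python3 - <<'E'
from h import *
plan((.615,-.035,.044,89))
d=grab('side');cv2.imwrite('pics/s9.png',cv2.resize(d['image'][110:240,200:330,::-1],None,fx=4.5,fy=4.5))
E
```

```text
t: 23.72
tool_pos: [0.4601, 0.0356, 0.2361]
tool_rot: [-2.237, -2.203, 0.002]
contact_force: [0.4, 0.3, -2.3]
opening: 0.0462
grip_force: 46.9
t: 25.22
tool_pos: [0.6163, -0.0342, 0.1198]
tool_rot: [2.238, 2.201, 0.003]
contact_force: [0.6, 0.5, 0.2]
opening: 0.0462
grip_force: 47.5
t 25.2 now [ 0.6163 -0.0342  0.1198] yaw 89.1 open 0.046 grip 47.5 F [0.6 0.5 0.2]
(0.615, -0.035, 0.044, 89) [0.005, 0.001, 0.002, -0.003, -0.005, 0.253]
```

View pics/s9.png

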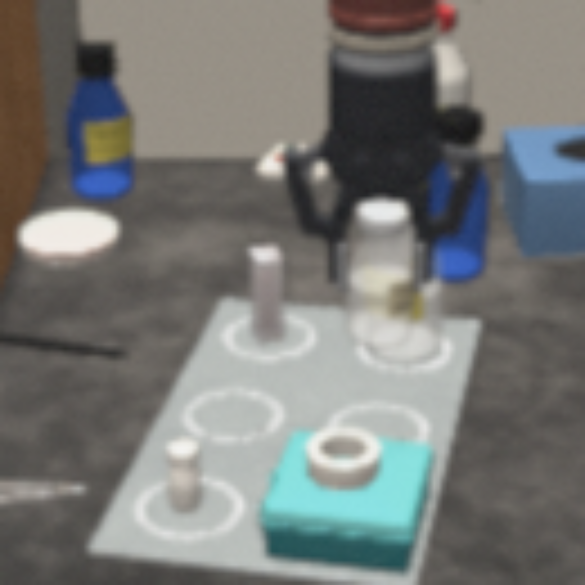

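The medium bottle is held upright between the fingers, above the back-middle circle. I'll lower and release it.

```bash
python3 -m pendant '[0,0,0,-0.003,-0.003,0.12,0.4, 0,0,0,-0.003,-0.003,0.2,0.4, 0,0,0,-0.003,-0.003,0.235,0.4, 0,0,0,-0.003,-0.003,0.248,0.4, 0,0,0,-0.003,-0.003,0.25,0.4, 0,0,0,-0.003,-0.003,0.25,0.4]'
python3 -m pendant '[0,0,0,0,0,0,0.8, 0,0,0,0,0,0,0.8, 0,0,0,0,0,0,0.8, 0,0,0,0,0,-0.1,0.8, 0,0,0,0,0,-0.2,0.8, 0,0,0,0,0,-0.35,0.8, 0,0,0,0,0,-0.5,0.8, 0,0,0,0,0,-0.65,0.8, 0,-0,0,0,0,-0.65,0.8]'
python3 -m pendant '[0,0,0,-0.1,-0.1,0,0.8, 0,0,0,-0.2,-0.3,0,0.8, 0,0,0,-0.4,-0.5,0,0.8, 0,0,0,-0.6,-0.6,0,0.8, 0,0,0,-0.9,-0.7,0,0.8, 0,0,0,-0.9,-0.7,0,0.8, 0,0,0,-0.9,-0.7,0,0.8, 0,0,0,-0.9,-0.7,0,0.8]'
python3 - <<'E'
from h import *
plan()
d=grab('top');P=cloud(d)
t=np.array([.56109,-.02415]);th=-.19285;R=np.array([[np.cos(th),-np.sin(th)],[np.sin(th),np.cos(th)]])
for n,x,y,h in [('med',.6151,-.0347,.108),('carton',.5311,.1091,.08),('small',.4832,-.1363,.055),('stock',.636,.0843,.153),('tape',.59,-.157,.066)]:
    q=P.reshape(-1,3);q=q[(np.hypot(q[:,0]-x,q[:,1]-y)<.035)&(q[:,2]>h-.012)&(q[:,2]<h+.01)]
    if len(q): c=(q.min(0)+q.max(0))/2;print(n,len(q),c.round(4),'pad',((c[:2]-t)@R).round(4),q[:,2].max().round(3))
cv2.imwrite('pics/t2.png',cv2.resize(d['image'][125:235,200:340,::-1],None,fx=5,fy=5))
d=grab('side');cv2.imwrite('pics/s10.png',cv2.resize(d['image'][110:240,200:330,::-1],None,fx=4.5,fy=4.5))
E
```

```text
t: 26.02
tool_pos: [0.6154, -0.0356, 0.0437]
tool_rot: [2.239, 2.201, 0.002]
contact_force: [-0.6, 0.2, -2.8]
opening: 0.0457
grip_force: 47.4
t: 27.15
tool_pos: [0.6171, -0.0359, 0.2434]
tool_rot: [2.235, 2.196, 0.009]
contact_force: [-0.7, 0.2, 0.6]
opening: 0.0682
grip_force: 0.0
t: 28.15
tool_pos: [0.3995, -0.3013, 0.2362]
tool_rot: [-2.24, -2.2, -0.001]
contact_force: [0.1, 0.9, 0.5]
opening: 0.0683
grip_force: 0.0
t 28.1 now [ 0.3995 -0.3013  0.2362] yaw 89.0 open 0.068 grip 0.0 F [0.1 0.9 0.5]
med 85 [ 0.6154 -0.0342  0.1062] pad [0.0552 0.0005] 0.112
carton 49 [0.5283 0.1085 0.0773] pad [-0.0576  0.1239] 0.086
small 29 [ 0.4788 -0.1324  0.0529] pad [-0.06  -0.122] 0.058
stock 127 [0.6361 0.0856 0.1503] pad [0.0526 0.1221] 0.159
tape 100 [ 0.5879 -0.1547  0.0635] pad [ 0.0513 -0.123 ] 0.073
```

View pics/t2.png

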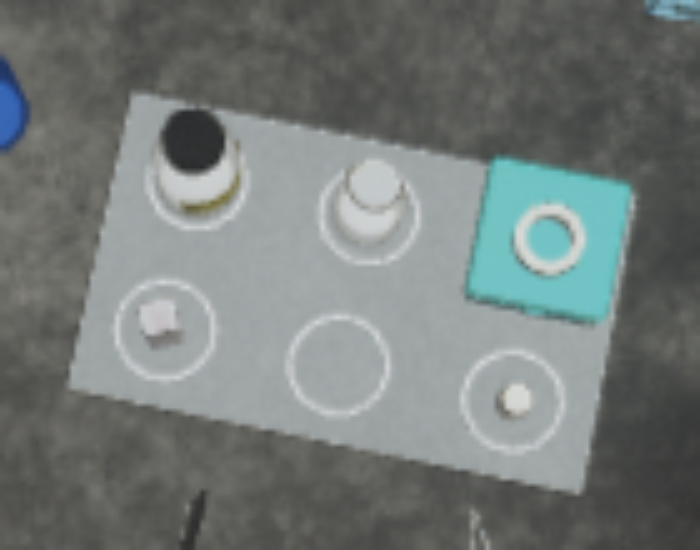

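View pics/s10.png

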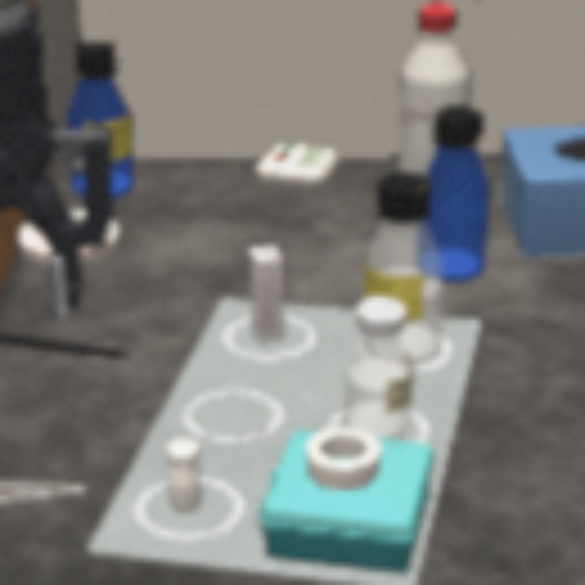

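Both views show everything upright and inside its circle, with the tape centred on the lid. By measurement, each item is within about 5 mm of its target, and the big bottle and freezer box haven't moved. Handing in.

```bash
python3 -c "
from station import ctrl
print(ctrl.finish_job())"
```

```text
the job is handed in; nothing more can be done
None
```

I handed the job in at about 28 s, with the medium bottle, carton and small bottle upright in their circles and the tape flat on the lid, each measured within about 6 mm of its target, and the big bottle and freezer box left standing where they were; the hand-in call gave no verdict.

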